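Trip the rack lift's pawl with a bar and let the baluster down on its blocks

TASK

The forged baluster on the rack lift is ready to be set down. Take the pawl bar from its wooden rest, slip it under the stud on the pawl's overhanging tail and gently raise the pawl clear of the ratchet wheel, not forcing it against its stop, and keep it clear until the baluster sits on both timber blocks and the cross head has sunk to the bottom. Then lay the bar back in its rest; touch the pawl only with the bar, keep fingers and arm off the lift and its load, and do not shift the blocks, hammer, tin or rivet tray.

Things in the scene. Friction and masses are not known exactly. Their poses are not given: they have to be found in the camera images.
- jack: Rack lift, bolted down: grey foot 150 x 170 mm, 40 mm square column, toothed post with 230 mm cross head along y, crank at the back; on its front a dark ratchet wheel (92 mm over 14 teeth, axis along x, centre at x -42, y -29, z 85 mm). Origin: centre of the foot's underside; x from the front (robot's side) to the back, z up. More than 12 N on it, or on what it carries, from the bar is too much.
- pawl_tail (a point): Underside of the pawl's tail at rest, a point of the lift's frame (it does not move with the pawl), lift's axes. The pawl is a bright steel dog across the wheel's top, 14 mm thick, nose in the top tooth, pin 124 mm to the +y side. Here a stud goes down through the tail; the bar lifts its flat round foot, 24 mm across. Set by hand, the foot is 2 to 20 mm below this point: find it by feel.
- entry (a point): Point 29 mm below pawl_tail: a 10 mm bar along the lift's x passes here under the stud's foot, however set, clear of the wheel (free 120 mm in front, 50 mm behind). The loaded, sprung pawl takes 4 to 6 N at the stud, about 3 N once clear of the teeth after 11.5 mm of lift; a solid stop at 13.4 mm makes the force climb at once. Let go, it drops back and catches a tooth.
- post (a joint): How far post and cross head have been let down, m: 0 at the start (cradles 233 mm above the bench), 0.060 at the bottom. While the pawl is clear the load sinks by itself on an oil damper at 13 to 20 mm/s; at about 0.048 the blocks take the baluster, and the head sinks on at about 8 mm/s. Whole way: 4 to 6 s.
- baluster: The load: dark forged bar 12 mm square, 440 mm long, with a basket twist in the middle, 0.5 kg or so, lying loose along the lift's y axis in the two cradles of the cross head. Origin at its centre, y along the bar. On the blocks its centre is 191 mm above the bench.
- block_a: Upright timber block 75 x 52 x 185 mm under the baluster's +y end (178 mm from the column). Origin: centre of its underside.
- block_b: The same timber block under the baluster's -y end.
- rod: Pawl bar: straight wooden handle 90 mm long, 22 mm wide, 36 mm deep, and in line with it a 10 mm round steel rod. Origin on the axis at the handle's centre, x towards the tip: handle x -45 to 45 mm, ferrule (19 mm round) to 52, rod to 112 (tip). 0.14 kg, balances near x 35. It starts in its rest, axis level 52 mm above the bench, handle on edge and free on both sides between the forks.
- rest: Wooden rest for the bar, fixed, base 165 x 60 x 12 mm. Origin on the bench under the place of the bar's origin, x the way the bar's tip points. Two 12 mm thick forks, open upward: rear at x -34 mm, floor 34 mm high, 30 mm wide (for the handle); front at x 78 mm, floor 47 mm high, 18 mm wide (for the rod); prongs 13 mm higher than the floors.
- rest_seat (a point): Where the bar's origin lies when the bar is home in its rest (52 mm above the bench); axes as the rest.
- tray: Bystander: steel tray of rivets, 150 x 110 x 35 mm. Origin: centre of its underside.
- hammer: Bystander: hand hammer lying on the bench in front of the lift.
- tin: Bystander: flat steel tin, 84 mm diameter, 40 mm tall.
Things that resemble listed ones, but are neither listed nor needed, are in the scene too. Leave any pink or yellow look-alike of the block_a alone. Leave any pink or purple look-alike of the rest alone.

How it is judged:
On the way, in this order (a step that is already met when the one before it is completed fails the run):
1. the bar, off its rest, bears on the lift while the load is still up (contact force between rod and jack above 1 N and value of joint post below 0.03 m and distance between rod and rest_seat above 0.08 m), for 0.2 s.
2. the baluster sits on both blocks and the cross head is at the bottom (value of joint post above 0.055 m and contact force between baluster and block_a above 0.3 N and contact force between baluster and block_b above 0.3 N), for 0.2 s.
At the end, for the whole second after the job is handed in: The cross head is at the bottom (post let down more than 55 mm), the baluster lies still on both blocks (centre 185 to 197 mm above the bench), and the bar lies still in both forks of its rest, within 25 mm of its place along and across, 6 mm in height and 0.12 rad in line (all of step 2 and height (world z) of baluster between 0.185 and 0.197 m and linear speed of each of baluster, rod below 0.02 m/s and horizontal distance between rod and rest_seat below 0.025 m and z of rod in the frame of rest_seat between -0.006 and 0.006 m and angle between the x axis of rod and the x axis of rest, either way round below 0.12 rad); the robot touches nothing.
It fails at once if the bar presses on the lift with more than 12 N (contact force between rod and jack above 12 N).
It fails at once if the fingers or the arm touch the lift or the baluster (contact force between any of the fingers, the arm and jack above 1 N or contact force between any of the fingers, the arm and baluster above 1 N).
It fails at once if the baluster is knocked or pushed with the bar (contact force between rod and baluster above 2 N or linear speed of baluster above 0.2 m/s).
It fails at once if a timber block is shifted by more than 15 mm (distance of any of block_a, block_b from where it was at the start of the episode above 0.015 m).
It fails at once if the tray, the hammer or the tin is shifted by more than 40 mm (distance of any of tray, hammer, tin from where it was at the start of the episode above 0.04 m).
It also fails if it takes over 72 s, if anything falls off the work surface, if the arm or the gripper's body presses on something with over 40 N, if the wrist force passes 120 N, or if a joint passes its speed limit or range.

ROBOT

A 6-joint arm with a two-finger parallel gripper is mounted at the origin on the work surface. World frame = base frame: x ahead of the robot, y to its left, z up, the work surface at z = 0. Lengths are in m, angles in rad, forces in N, time in s.
With the tool pointing down it reaches from about 0.4 to 0.825 m from the base axis. Payload 7 kg.
Tool frame: the origin (TCP) lies at the very end of the fingers, on their centre line; the grasp point (between the pads) lies 19 mm behind it (arm.pinch_z is the z of the grasp point in the tool frame, in m); z points along the fingers, y is the direction in which the jaws open and shut (so a half turn about z gives the same grasp; the last joint's range is limited). The gripper opens to 88 mm and grips with 3 to 60 N. Pads are 19 mm wide; open, the fingers measure 130 mm over their backs; the gripper's body (78 mm by 193 mm) begins 47 mm behind the grasp point.
Start: joints at [1.572, 0.359, 0.012, 0, -1.224, -0.288], TCP at [0.191, 0.647, 0.227] pointing down, gripper open.
Joint ranges: [-3.07, 3.07], [-1.43, 2.12], [-1.02, 1.25], [-3.03, 1.67], [-3.05, -0], [-3.03, 3.03]. Speed limits (rad/s): [2.39, 2.39, 3.01, 3.14, 3.14, 3.14].

INTERFACE

Orientations are given as [roll, pitch, yaw] about the fixed x, y, z axes, in that order (R = Rz(yaw) Ry(pitch) Rx(roll)).
In Python, from station import arm gives the robot as it stands.
- The arm moves only by the tool drive_tool, never from a script. Its argument "targets" is a list of rows, each a list of 6 numbers: the shift along the world's x, y, z in units of 0.04 m (1.0 is 0.04 m), then the turn, a rotation vector about the world's x, y, z in units of 6 degrees (1.0 is 6 degrees). In form: [[x, y, z, wx, wy, wz], ...]. A call has 1 to 5 rows; each row shifts and turns the commanded pose from where the row before left it; what a row does not reach is not made up. A row lasts 1/8 s, in which the tool goes at most 62.5 mm and 10.7 degrees, less where a joint would pass 70% of its speed; a pose out of reach is approached as far as the arm can. A call with a number of a shift or a turn outside -1 to 1 is refused whole. A call with a gripper value outside its range is refused whole. "claw" is the opening, from 0 (shut) to 1 (fully open), set as the call begins (left out, the last holds). The fingers move at their own pace and stop on an object; "newtons" is the grip in N (left out, the last holds). Time passes only in rows, so rows that do not move let the fingers close. It gives the time, the measured TCP pose, the force and the opening at its end, in the units of the state.
- arm.get_state(): the state, without advancing time (a new reading comes with each control period).
- arm.grab_frame(name): name is "side" or "top" or "wrist"; returns (picture, depth): 420x560x3 uint8, red, green, blue; 420x560 float32, m along the optical axis (not along the pixel's ray), 0 where there is no reading.
- arm.get_calibration(name): a dict with "mtx" (3x3 intrinsics, pixels), "dist_coeffs" ([k1, k2, p1, p2, k3] as OpenCV has them; the pictures are not rectified), "origin" and "rotation" of the camera in the world. Camera axes: x right, y up, looking along -z (the intrinsics and any distortion apply to the point x, -y, -z); pixel columns grow to the right and rows downward; lengths in m; the calibration is good to about 2 mm. A picture is of the moment at which its call begins: read the wrist's pose just before it. get_calibration takes no time and is no camera call; for the wrist camera it gives the pose at the moment of the call.
- arm.job_done(): hands the job in, once; it reports no verdict.
Trained networks look in the newest picture that a camera, given by its name, has taken for a name from the list of things; names that differ only in an ending like _2 or _b are one class to them, and where a whole thing is asked for, a point or a joint stands for the part that bears it (a point fixed in the world has none). Each returns a list of dicts, best first, with "score" (0 to 1); they miss things now and then, are a little off and sometimes report something else, mostly with a low value. They report only what shows in the picture. A call takes as long as a camera call. They do not tell look-alikes from the thing itself.
- arm.search_frame(target, camera): "point" ([x, y, z] in m, in the coordinates of the camera as it stood for that picture, good to about 4 mm: the middle of the surface that is visible of it).
- arm.cut_out(target, camera): "pixels" (420x560 bool, what is visible of it).
- arm.landmark_of(target, camera): "point" ([x, y, z] in m, in the coordinates of the camera as it stood for that picture, good to about 4 mm: a listed point, or the origin of a listed thing).
The state is a dict: "t": time; "q": joint angles; "qd": joint speeds; "joint_efforts": joint torques, N m; "eef_pos": TCP position; "ee_rot": TCP orientation; "force": force on the tool from outside, world axes, zero at the start; "moment": the same for the moment, N m; "width": finger opening in m.
Only numpy, scipy, OpenCV 4.12 (cv2) and the standard library are available. Lean on these libraries where they do the work, as an engineer would, in place of code of your own. Each camera call takes 0.05 s, during which the arm holds its last target. There are 200 camera calls.

## Working session

There is one attempt and no reset: what is moved stays moved. The work goes in short steps, Python scripts to look and compute and a tool call to move; the robot and the scene stay as the last step left them, time stands still between calls to the robot, and variables do not carry over. Pictures are saved under pics/ and viewed, about 8 in all and at most 12, crops included, and the job is handed in when it is done.

Besides the shell and the picture viewer there is one more tool, called after "Call:" as name([rows], argument=value, ...), one row to a line, values as JSON. drive_tool: Moves the arm, as the interface text tells. Shifts and turns lie within -1 to 1; 1 stands for 0.04 m of shift or 6 degrees of turn. Its arguments: {"type":"object","properties":{"targets":{"type":"array"},"claw":{"type":"number"},"newtons":{"type":"number"}},"required":["targets"]}

```bash
ls; mkdir -p pics
cat > h.py <<'E'
import numpy as np,cv2
from station import arm
def save(n,img): cv2.imwrite(f'pics/{n}.png',cv2.cvtColor(img,cv2.COLOR_RGB2BGR))
def w(p,c):
    return np.array(c['rotation'])@np.array(p)+np.array(c['origin'])
def look(cam,names):
    c=arm.get_calibration(cam); im,d=arm.grab_frame(cam)
    for n in names:
        for r in arm.landmark_of(n,cam)[:3]:
            print(cam,n,round(r['score'],2),w(r['point'],c).round(4),'px',pix(w(r['point'],c),c))
    return im,d,c
def pix(P,c):
    p=np.array(c['rotation']).T@(np.array(P)-np.array(c['origin']))
    q=cv2.projectPoints(np.array([[p[0],-p[1],-p[2]]]),np.zeros(3),np.zeros(3),np.array(c['mtx']),np.array(c['dist_coeffs']))[0].ravel()
    return q.round().astype(int)
def cloud(d,c):
    v,u=np.mgrid[0:d.shape[0],0:d.shape[1]]
    n=cv2.undistortPoints(np.stack([u,v],-1).reshape(-1,1,2).astype(np.float32),np.array(c['mtx']),np.array(c['dist_coeffs'])).reshape(-1,2)
    z=d.ravel(); P=np.stack([n[:,0]*z,-n[:,1]*z,-z],1)
    return (P@np.array(c['rotation']).T+np.array(c['origin'])).reshape(*d.shape,3)
E
python3 - <<'E'
from h import *
N=['jack','pawl_tail','entry','block_a','rod','rest','rest_seat','baluster','tray','hammer','tin']
for cam in ['top','side']:
    im,d,c=look(cam,N); save(cam+'0',im); print(c['origin'],np.array(c['rotation']).round(2).tolist())
print(arm.get_state())
E
```

```text
picsTraceback (most recent call last):
  File "<stdin>", line 4, in <module>
  File "h.py", line 10, in look
    print(cam,n,round(r['score'],2),w(r['point'],c).round(4),'px',pix(w(r['point'],c),c))
                                                                  ~~~^^^^^^^^^^^^^^^^^^^
  File "h.py", line 14, in pix
    q=cv2.projectPoints(np.array([[p[0],-p[1],-p[2]]]),np.zeros(3),np.zeros(3),np.array(c['mtx']),np.array(c['dist_coeffs']))[0].ravel()
                                   ~^^^
IndexError: invalid index to scalar variable.
```

```bash
sed -i "s/np.array(c\['rotation'\])/R(c)/g" h.py
cat >> h.py <<'E'
from scipy.spatial.transform import Rotation as Ro
def R(c):
    r=np.array(c['rotation'])
    return r if r.shape==(3,3) else Ro.from_euler('xyz',r).as_matrix()
E
python3 - <<'E'
from h import *
N=['jack','pawl_tail','entry','block_a','rod','rest','rest_seat','baluster','tray','hammer','tin']
for cam in ['top','side']:
    im,d,c=look(cam,N); save(cam+'0',im); print(c['origin'],c['rotation'],R(c).round(2).tolist())
print(arm.get_state())
E
```

```text
top jack 0.6 [ 6.029e-01 -2.450e-02  2.000e-04] px [298 163]
top pawl_tail 0.83 [ 0.5426 -0.0985  0.1296] px [325 172]
top entry 0.85 [ 0.5464 -0.1007  0.102 ] px [325 173]
top block_a 0.85 [ 0.5676 -0.1949 -0.0009] px [351 174]
top block_a 0.6 [6.185e-01 2.684e-01 4.000e-04] px [208 157]
top block_a 0.59 [0.6431 0.151  0.0053] px [244 150]
top rod 0.89 [ 0.4359 -0.2814  0.0505] px [382 213]
top rest 0.85 [ 0.4378 -0.4573  0.0026] px [434 214]
top rest 0.79 [ 0.233  -0.3265  0.0016] px [395 279]
top rest 0.78 [ 0.4345 -0.2829 -0.0005] px [379 215]
top rest_seat 0.76 [ 0.4378 -0.2835  0.0472] px [383 212]
top rest_seat 0.55 [ 0.4347 -0.4565  0.0507] px [439 213]
top baluster 0.89 [ 0.6041 -0.0231  0.2383] px [300 141]
top baluster 0.24 [ 5.696e-01 -1.925e-01 -2.000e-04] px [350 173]
top tray 0.92 [ 4.560e-01  2.967e-01 -4.000e-04] px [197 207]
top hammer 0.95 [4.16e-01 2.52e-02 3.00e-04] px [282 220]
top tin 0.57 [ 0.3972 -0.1161  0.0018] px [327 226]
[0.25809221 0.00818177 1.38001295] [ 0.15510663 -0.00268286 -1.56289424] [[0.01, 0.99, -0.15], [-1.0, 0.01, 0.0], [0.0, 0.15, 0.99]]
si
[... 1101 characters left out ...]
.85, 0.35, -0.38], [-0.52, 0.58, -0.62], [0.01, 0.73, 0.68]]
{'t': 1.3, 'q': array([ 1.57210898e+00,  3.58615760e-01,  1.18771035e-02,  2.84652111e-06,
       -1.22409064e+00, -2.88114635e-01]), 'qd': array([-0.00142727,  0.00039211, -0.00132551,  0.00113205, -0.000997  ,
       -0.00120018]), 'joint_efforts': array([ 2.09473234e-03, -5.82392693e+01,  2.93307334e+01,  7.00277656e+00,
        1.25988413e-02, -4.60345575e-06]), 'eef_pos': array([0.19095137, 0.64739685, 0.22654157]), 'ee_rot': array([ 3.14156180e+00, -1.19352571e-05, -2.86801018e-01]), 'force': array([ 0.02941237,  0.17848346, -1.5672143 ]), 'moment': array([-0.02588526, -0.00093322, -0.0299943 ]), 'width': 0.08755543074462943}
```

View pics/top0.png

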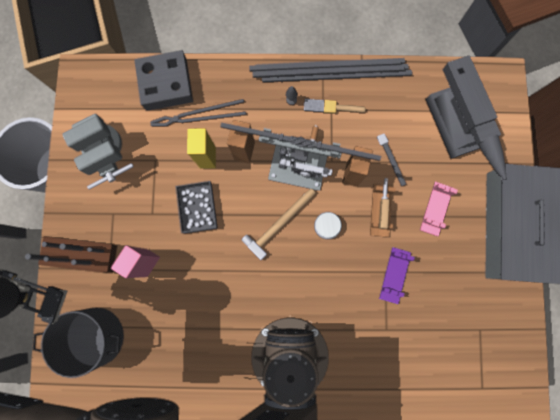

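View pics/side0.png

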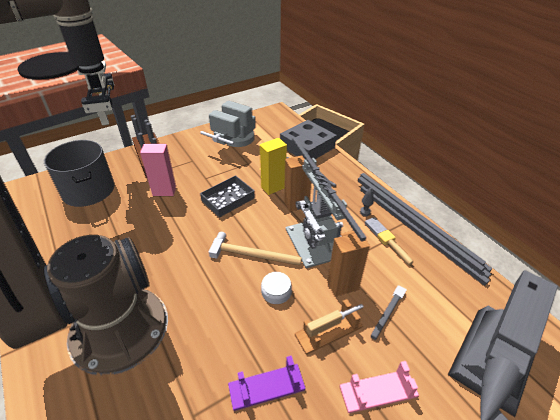

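Candidates for the bar and its rest (top view): the brown rest with bar at (382,213), the pink rest at (437,209) and the purple one at (396,275). Both coloured ones are empty look-alikes. The loose flat tool at (391,160) is not the bar. I choose the brown rest at (382,213). Real blocks are brown, at (240,140) and (357,165); yellow (201,147) and pink (134,263) are decoys. Next I measure the angles and take one crop.

Run:
```python
from h import *
def axis(P):
    P=P[:,:2]; m=np.median(P,0); P=P[np.linalg.norm(P-m,axis=1)<0.3]; u,s,v=np.linalg.svd(P-P.mean(0),full_matrices=False); return P.mean(0).round(4),np.degrees(np.arctan2(v[0,1],v[0,0])).round(2),len(P)
for cam in ['top','side']:
    c=arm.get_calibration(cam); im,d=arm.grab_frame(cam); C=cloud(d,c)
    for n in ['baluster','rod']:
        m=arm.cut_out(n,cam)[0]['pixels']; m=m.astype(bool)&(d>0)
        P=C[m]; lo=0.225 if n=='baluster' else .04; hi=.27 if n=='baluster' else .08
        P=P[(P[:,2]>lo)&(P[:,2]<hi)]; print(cam,n,axis(P),P[:,2].mean())
        if n=='rod': print(P.min(0),P.max(0))
    if cam=='side': A=cv2.resize(im[150:360,220:400],None,fx=2.8,fy=2.8,interpolation=2); save('crop1',A)
```

```text
top baluster (array([ 0.6009, -0.0213]), np.float64(-101.78), 959) 0.2442618311986297
top rod (array([ 0.4448, -0.2835]), np.float64(174.93), 326) 0.0642238492723317
[ 0.38595657 -0.29925592  0.04012713] [ 0.5389422  -0.26986885  0.07723112]
side baluster (array([ 0.5923, -0.0559]), np.float64(-101.68), 805) 0.24269345613930213
side rod (array([ 0.441 , -0.2882]), np.float64(176.45), 582) 0.06153201356819595
[ 0.38589034 -0.29782947  0.04005158] [ 0.54234484 -0.27202738  0.07300748]
```

View pics/crop1.png

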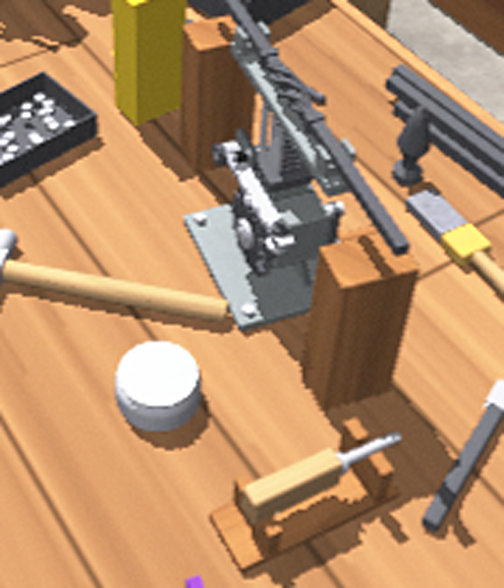

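The crop shows the wooden-handled bar in the brown rest, tip towards the lift. The stud is on the pawl's overhanging tail at about (280,240). Moving to above the bar.

Call:
drive_tool([
  [1, -1, 0, 0, 0, 0.38],
  [1, -1, 0, 0, 0, 0.38],
  [1, -1, 0, 0, 0, 0.38],
  [1, -1, 0, 0, 0, 0.38],
  [1, -1, 0, 0, 0, 0.38],
], claw=1)

```text
t: 2.22
eef_pos: [0.392, 0.4461, 0.2269]
ee_rot: [-3.141, -0.0, -0.086]
force: [0.9, 0.8, -0.4]
width: 0.0876
```

Call:
drive_tool([
  [0.3, -1, 0, 0, 0, 0],
  [0.3, -1, 0, 0, 0, 0],
  [0.3, -1, 0, 0, 0, 0],
  [0.3, -1, 0, 0, 0, 0],
  [0.3, -1, 0, 0, 0, 0],
])

```text
t: 2.85
eef_pos: [0.4512, 0.2461, 0.2268]
ee_rot: [-3.141, -0.0, -0.088]
force: [0.8, -0.4, -0.2]
width: 0.0877
```

Call:
drive_tool([
  [0, -1, 0, 0, 0, 0],
  [0, -1, 0, 0, 0, 0],
  [0, -1, 0, 0, 0, 0],
  [0, -1, 0, 0, 0, 0],
  [0, -1, 0, 0, 0, 0],
])

```text
t: 3.48
eef_pos: [0.4508, 0.0462, 0.2269]
ee_rot: [-3.141, -0.001, -0.088]
force: [1.4, 0.7, 0.5]
width: 0.0873
```

Call:
drive_tool([
  [0, -1, 0, 0, 0, 0],
  [0, -1, 0, 0, 0, 0],
  [0, -1, 0, 0, 0, 0],
  [0, -1, 0, 0, 0, 0],
  [0, -1, 0, 0, 0, 0],
])

```text
t: 4.1
eef_pos: [0.4509, -0.1539, 0.2269]
ee_rot: [-3.141, -0.001, -0.088]
force: [0.5, 0.2, -0.8]
width: 0.0878
```

Call:
drive_tool([
  [0, -1, 0, 0, 0, 0],
  [0, -1, 0, 0, 0, 0],
  [0, -1, 0, 0, 0, 0],
  [0, -0.2, 0, 0, 0, 0],
  [0, 0, 0, 0, 0, 0],
])

```text
t: 4.72
eef_pos: [0.4507, -0.2808, 0.2264]
ee_rot: [-3.141, 0.0, -0.089]
force: [-0.3, 0.3, -0.0]
width: 0.0878
```

Run:
```python
from h import *
c=arm.get_calibration('wrist'); im,d,_=look('wrist',['rod','rest','rest_seat','pawl_tail','entry']); save('w1',im)
C=cloud(d,c); m=arm.cut_out('rod','wrist')[0]['pixels']&(d>0); P=C[m]
print(P.min(0),P.max(0),len(P))
top=P[(P[:,2]>.062)&(P[:,2]<.08)]; 
(cx,cy),(a,b),an=cv2.minAreaRect((top[:,:2]*1000).astype(np.float32)); print('handle',cx,cy,a,b,an, top[:,2].mean())
x=P[:,0]; 
for lo in np.arange(.38,.55,.01):
    s=P[(x>=lo)&(x<lo+.01)]
    if len(s)>5: print(lo.round(2),len(s),((np.percentile(s[:,1],3)+np.percentile(s[:,1],97))/2).round(4),s[:,2].max().round(4))
```

```text
wrist rod 0.71 [ 0.4355 -0.2803  0.0526] px [282 208]
wrist rest 0.86 [ 0.4352 -0.2832  0.0022] px [284 198]
wrist rest 0.79 [ 0.2289 -0.3216  0.0032] px [323 335]
wrist rest 0.71 [ 0.4441 -0.4605 -0.0016] px [422 179]
wrist rest_seat 0.9 [ 0.4376 -0.4584  0.0544] px [442 193]
wrist rest_seat 0.77 [ 0.4341 -0.2844  0.0532] px [285 209]
wrist pawl_tail 0.88 [ 0.5429 -0.0974  0.1335] px [ 41 123]
wrist entry 0.91 [ 0.5497 -0.0977  0.1018] px [ 66 115]
wrist entry 0.74 [ 0.5456 -0.0953  0.1317] px [ 39 120]
[ 0.38955796 -0.29851508 -0.00247399] [ 0.54986122 -0.27046301  0.0718804 ] 2272
handle 437.4512939453125 -284.3204040527344 21.192485809326172 95.6534194946289 85.58831787109375 0.0689704502735007
0.38 6 -0.2839 0.0691
0.39 145 -0.2815 0.0709
0.4 174 -0.2819 0.0708
0.41 172 -0.2831 0.0713
0.42 177 -0.2836 0.0711
0.43 181 -0.2845 0.0712
0.44 185 -0.2853 0.0717
0.45 185 -0.2862 0.0712
0.46 202 -0.2865 0.0719
0.47 209 -0.2872 0.071
0.48 139 -0.2879 0.0622
0.49 87 -0.289 0.058
0.5 90 -0.29 0.058
0.51 89 -0.291 0.058
0.52 94 -0.2929 0.0577
0.53 88 -0.2927 0.0578
0.54 49 -0.2933 0.0568
```

View pics/w1.png

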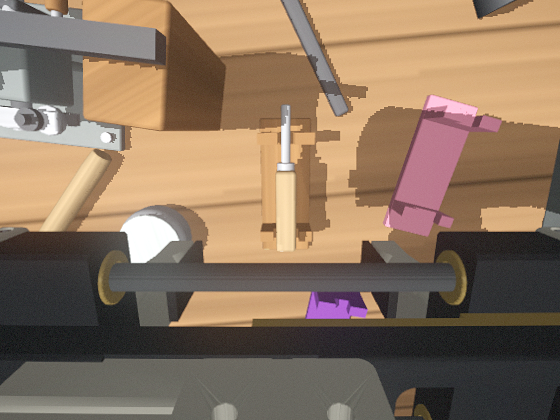

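Call:
drive_tool([
  [0.145, -0.135, -1, 0, 0, 0.1],
  [0, 0, -1, 0, 0, 0],
  [0, 0, -1, 0, 0, 0],
  [0, 0, -1, 0, 0, 0],
  [0, 0, -0.83, 0, 0, 0],
])

```text
t: 5.7
eef_pos: [0.4567, -0.2855, 0.0321]
ee_rot: [-3.142, 0.0, -0.077]
force: [0.6, -0.1, 0.7]
width: 0.0878
```

Call:
drive_tool([
  [0, 0, 0, 0, 0, 0],
  [0, 0, 0, 0, 0, 0],
  [0, 0, 0, 0, 0, 0],
  [0, 0, 0, 0, 0, 0],
  [0, 0, 0, 0, 0, 0],
], claw=0, newtons=55)

```text
t: 6.32
eef_pos: [0.4571, -0.2861, 0.034]
ee_rot: [3.141, -0.001, -0.077]
force: [0.7, -0.4, 0.1]
width: 0.0432
```

Call:
drive_tool([
  [0, 0, 0, 0, 0, 0],
  [0, 0, 0, 0, 0, 0],
  [0, 0, 0, 0, 0, 0],
  [0, 0, 0, 0, 0, 0],
])

```text
t: 6.82
eef_pos: [0.4567, -0.286, 0.0334]
ee_rot: [3.142, 0.0, -0.077]
force: [-0.6, 0.0, 0.8]
width: 0.0214
```

Call:
drive_tool([
  [0, 0, 0.7, 0, 0, 0],
  [-0.3, 0, 0.6, 0, 0, 0],
  [-0.62, 0.3, 0, 0, 0, 0],
  [0, 1, 0, 0, 0, -0.3],
  [0, 1, 0, 0, 0, -0.3],
])

```text
t: 7.45
eef_pos: [0.4194, -0.1933, 0.0853]
ee_rot: [-3.141, 0.0, -0.143]
force: [1.2, 0.9, -0.7]
width: 0.0215
```

Call:
drive_tool([
  [0, 1, 0, 0, 0, -0.3],
  [0, 1, 0, 0, 0, -0.3],
  [0, 1, -0.1, 0, 0, 0],
  [0, 0.05, 0, 0, 0, 0],
  [0, 0, 0, 0, 0, 0],
])

```text
t: 8.07
eef_pos: [0.4198, -0.0719, 0.0813]
ee_rot: [3.141, 0.0, -0.202]
force: [0.5, -0.3, -0.8]
width: 0.0218
```

```bash
cat > m.py <<'E'
from h import *
import sys
print({k:np.round(v,4) for k,v in arm.get_state().items() if k in('t','eef_pos','ee_rot','force')})
for cam in ['wrist','top','side']:
    c=arm.get_calibration(cam); im,d,_=look(cam,['pawl_tail','entry','rod']); C=cloud(d,c)
    r=arm.cut_out('rod',cam)
    if not r: continue
    P=C[r[0]['pixels']&(d>0)]; P=P[(P[:,2]>.07)&(P[:,2]<.15)]
    print(cam,len(P),P.min(0).round(4),P.max(0).round(4))
    for lo in np.arange(.44,.57,.01):
        s=P[(P[:,0]>=lo)&(P[:,0]<lo+.01)]
        if len(s)>5: print(lo.round(2),len(s),np.median(s[:,1]).round(4),np.percentile(s[:,2],[50,95]).round(4))
    save(cam+sys.argv[1],im)
E
python3 m.py 2
```

```text
{'t': np.float64(8.075), 'eef_pos': array([ 0.4198, -0.0719,  0.0813]), 'ee_rot': array([ 3.1415e+00,  3.0000e-04, -2.0200e-01]), 'force': array([ 0.4741, -0.2848, -0.8442])}
wrist rod 0.98 [ 0.3955 -0.0641  0.0995] px [275 318]
wrist 6361 [ 0.4037 -0.0942  0.0823] [ 0.5073 -0.0587  0.119 ]
0.44 1235 -0.0762 [0.1076 0.1157]
0.45 465 -0.0798 [0.1033 0.1047]
0.46 491 -0.082 [0.1034 0.1047]
0.47 509 -0.084 [0.1033 0.1047]
0.48 529 -0.086 [0.1033 0.1048]
0.49 575 -0.0879 [0.1034 0.1049]
0.5 377 -0.0891 [0.1033 0.1049]
top pawl_tail 0.61 [ 0.5433 -0.0994  0.1317] px [325 172]
top entry 0.66 [ 0.5498 -0.0984  0.1018] px [324 172]
top 111 [ 0.3495 -0.074   0.0875] [ 0.3923 -0.0504  0.1221]
side pawl_tail 0.69 [ 0.5442 -0.0986  0.1335] px [320 234]
side entry 0.66 [ 0.5402 -0.0938  0.1073] px [317 240]
side rod 0.74 [ 0.3957 -0.0614  0.0972] px [265 256]
side 263 [ 0.3495 -0.1072  0.083 ] [ 0.5051 -0.0506  0.1498]
0.49 13 -0.0897 [0.1031 0.1046]
```

View pics/wrist2.png

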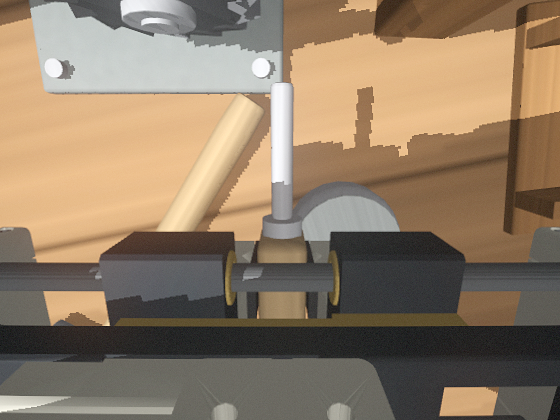

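The view shows the bar level, tip at (283,90), passing to the right of the lift's foot corner at (262,68) and clear of the wheel hub at (160,15). Sliding in.

Call:
drive_tool([
  [0.3, -0.06, 0, 0, 0, 0],
  [0.3, -0.06, 0, 0, 0, 0],
  [0, 0, 0, 0, 0, 0],
])

```text
t: 9.2
eef_pos: [0.4453, -0.0769, 0.0812]
ee_rot: [3.141, -0.0, -0.203]
force: [-0.6, -0.4, -2.1]
width: 0.0216
```

Call:
drive_tool([
  [0.25, -0.05, 0, 0, 0, 0],
  [0.25, -0.05, 0, 0, 0, 0],
  [0.2, -0.04, 0, 0, 0, 0],
  [0, 0, 0, 0, 0, 0],
])

```text
t: 9.7
eef_pos: [0.4725, -0.0825, 0.0812]
ee_rot: [3.141, 0.0, -0.203]
force: [0.2, 1.0, -1.1]
width: 0.0221
```

```bash
cat > f.py <<'E'
from h import *
# averaged force over camera periods; load height from top depth
F=[];M=[]
for i in range(4):
    s=arm.get_state();F.append(s['force']);M.append(s['moment']); im,d=arm.grab_frame('top')
s=arm.get_state();F.append(s['force']);M.append(s['moment'])
c=arm.get_calibration('top');C=cloud(d,c);X=C[...,0]-.6009;Y=C[...,1]+.0213
a=.979*X-.2045*Y; b=.2045*X+.979*Y
m=(abs(a)<.012)&(abs(b)<.21)&(abs(b)>.08)&(C[...,2]>.16)
print('t',s['t'],'F',np.mean(F,0).round(2),'Fz',np.round(F,1)[:,2],'M',np.mean(M,0).round(3),'z',s['eef_pos'].round(4),s['ee_rot'].round(3),'bal',np.median(C[m][:,2]).round(4),m.sum())
E
python3 f.py
```

```text
t 9.9 F [ 0.1  -0.03 -1.25] Fz [-1.1 -1.1 -1.1 -1.5 -1.4] M [-0.04   0.036 -0.005] z [ 0.4716 -0.0824  0.0813] [ 3.142  0.    -0.203] bal 0.2408 675
```

Call:
drive_tool([
  [0, 0, 0.1, 0, 0, 0],
  [0, 0, 0.05, 0, 0, 0],
  [0, 0, 0, 0, 0, 0],
])

```text
t: 10.28
eef_pos: [0.4721, -0.0823, 0.0877]
ee_rot: [-3.141, -0.001, -0.203]
force: [0.1, 0.3, -1.4]
width: 0.0215
```

Call:
drive_tool([
  [0, 0, 0.0375, 0, 0, 0],
  [0, 0, 0, 0, 0, 0],
])

```text
t: 10.52
eef_pos: [0.472, -0.0824, 0.0889]
ee_rot: [-3.142, -0.0, -0.203]
force: [-1.3, 0.3, -1.9]
width: 0.0218
```

Call:
drive_tool([
  [0, 0, 0.0375, 0, 0, 0],
  [0, 0, 0, 0, 0, 0],
])

```text
t: 10.78
eef_pos: [0.472, -0.0824, 0.0904]
ee_rot: [-3.142, -0.0, -0.203]
force: [0.4, -0.7, -2.0]
width: 0.0216
```

Call:
drive_tool([
  [0, 0, 0.0375, 0, 0, 0],
  [0, 0, 0, 0, 0, 0],
])

```text
t: 11.02
eef_pos: [0.472, -0.0824, 0.092]
ee_rot: [-3.142, -0.0, -0.203]
force: [0.2, 0.6, -1.1]
width: 0.0214
```

Call:
drive_tool([
  [0, 0, 0.0375, 0, 0, 0],
  [0, 0, 0, 0, 0, 0],
])

```text
t: 11.28
eef_pos: [0.4721, -0.0824, 0.0935]
ee_rot: [-3.142, -0.0, -0.203]
force: [-0.2, -0.3, -1.5]
width: 0.0216
```

Call:
drive_tool([
  [0, 0, 0.03, 0, 0, 0],
  [0, 0, 0, 0, 0, 0],
])

```text
t: 11.52
eef_pos: [0.472, -0.0824, 0.0947]
ee_rot: [-3.142, -0.0, -0.203]
force: [0.2, 0.3, -2.3]
width: 0.0216
```

Call:
drive_tool([
  [0, 0, 0.03, 0, 0, 0],
  [0, 0, 0, 0, 0, 0],
])

```text
t: 11.78
eef_pos: [0.472, -0.0824, 0.0959]
ee_rot: [-3.142, -0.0, -0.203]
force: [0.2, 0.8, -1.2]
width: 0.0218
```

Call:
drive_tool([
  [0, 0, 0.03, 0, 0, 0],
  [0, 0, 0, 0, 0, 0],
])

```text
t: 12.02
eef_pos: [0.472, -0.0824, 0.0971]
ee_rot: [-3.142, -0.0, -0.203]
force: [-0.1, 0.5, -1.8]
width: 0.0211
```

Call:
drive_tool([
  [0, 0, 0.03, 0, 0, 0],
  [0, 0, 0, 0, 0, 0],
])

```text
t: 12.28
eef_pos: [0.472, -0.0824, 0.0983]
ee_rot: [-3.142, -0.0, -0.203]
force: [0.9, 0.5, -0.9]
width: 0.0218
```

Call:
drive_tool([
  [0, 0, 0.03, 0, 0, 0],
  [0, 0, 0, 0, 0, 0],
])

```text
t: 12.52
eef_pos: [0.4718, -0.0824, 0.0992]
ee_rot: [3.142, 0.0, -0.203]
force: [0.6, -0.4, -3.7]
width: 0.0215
```

```bash
python3 f.py
```

```text
t 12.725 F [ 0.8  -0.15 -3.45] Fz [-3.7 -2.7 -3.1 -3.8 -4. ] M [-0.012 -0.069 -0.009] z [ 0.4718 -0.0824  0.0992] [ 3.141  0.    -0.203] bal 0.2412 648
```

Call:
drive_tool([
  [0, 0, 0.025, 0, 0, 0],
  [0, 0, 0, 0, 0, 0],
])

```text
t: 12.98
eef_pos: [0.4718, -0.0824, 0.1002]
ee_rot: [3.141, 0.0, -0.203]
force: [0.3, 0.4, -5.0]
width: 0.0216
```

Call:
drive_tool([
  [0, 0, 0.025, 0, 0, 0],
  [0, 0, 0, 0, 0, 0],
])

```text
t: 13.22
eef_pos: [0.4717, -0.0825, 0.1013]
ee_rot: [3.141, 0.0, -0.203]
force: [0.8, -1.3, -5.8]
width: 0.0219
```

```bash
python3 f.py
```

```text
t 13.425 F [ 0.7  -1.33 -5.94] Fz [-5.8 -6.1 -5.8 -6.2 -5.8] M [-0.414  0.094 -0.086] z [ 0.4718 -0.0825  0.1013] [ 3.141  0.    -0.203] bal 0.2414 646
```

Call:
drive_tool([
  [0, 0, 0.025, 0, 0, 0],
  [0, 0, 0.025, 0, 0, 0],
  [0, 0, 0, 0, 0, 0],
])

```text
t: 13.8
eef_pos: [0.4717, -0.0825, 0.1034]
ee_rot: [3.141, 0.0, -0.203]
force: [0.0, -3.8, -6.5]
width: 0.0217
```

Call:
drive_tool([
  [0, 0, 0.025, 0, 0, 0],
  [0, 0, 0.025, 0, 0, 0],
  [0, 0, 0, 0, 0, 0],
])

```text
t: 14.18
eef_pos: [0.4718, -0.0825, 0.1054]
ee_rot: [3.142, 0.0, -0.203]
force: [-0.9, -2.3, -5.6]
width: 0.0216
```

```bash
python3 f.py
```

```text
t 14.375 F [-0.91 -2.72 -5.47] Fz [-5.6 -5.7 -5.6 -5.5 -5. ] M [-0.83   0.611 -0.21 ] z [ 0.4718 -0.0824  0.1053] [ 3.142  0.    -0.203] bal 0.2413 634
```

Call:
drive_tool([
  [0, -0.012, 0.025, 0, 0, 0],
  [0, -0.005, 0.025, 0, 0, 0],
  [0, 0, 0, 0, 0, 0],
])

```text
t: 14.75
eef_pos: [0.4719, -0.0829, 0.1074]
ee_rot: [-3.141, 0.0, -0.203]
force: [-0.7, 1.3, -5.1]
width: 0.0217
```

Call:
drive_tool([
  [0, -0.005, 0.025, 0, 0, 0],
  [0, 0, 0, 0, 0, 0],
])

```text
t: 15.0
eef_pos: [0.472, -0.0832, 0.1084]
ee_rot: [-3.141, -0.0, -0.203]
force: [-1.5, 1.8, -5.4]
width: 0.0214
```

```bash
python3 f.py
```

```text
t 15.2 F [-1.54  1.21 -5.37] Fz [-5.4 -5.1 -5.7 -4.8 -5.9] M [0.576 0.857 0.095] z [ 0.4721 -0.0832  0.1084] [-3.141 -0.    -0.203] bal 0.2416 625
```

Call:
drive_tool([
  [0, 0, 0.025, 0, 0, 0],
  [0, 0, 0, 0, 0, 0],
])

```text
t: 15.45
eef_pos: [0.472, -0.0833, 0.1095]
ee_rot: [-3.142, -0.0, -0.203]
force: [-1.1, 2.0, -5.3]
width: 0.0219
```

Call:
drive_tool([
  [0, 0, 0.0125, 0, 0, 0],
  [0, 0, 0, 0, 0, 0],
])

```text
t: 15.7
eef_pos: [0.472, -0.0833, 0.1099]
ee_rot: [-3.142, -0.0, -0.203]
force: [-0.4, 1.8, -5.3]
width: 0.0218
```

```bash
python3 f.py
```

```text
t 15.9 F [-1.1   1.56 -5.24] Fz [-5.3 -5.1 -6.  -4.8 -5. ] M [0.487 0.704 0.055] z [ 0.472  -0.0833  0.1099] [-3.142 -0.    -0.203] bal 0.2416 626
```

Call:
drive_tool([
  [0, 0, 0.0125, 0, 0, 0],
  [0, 0, 0, 0, 0, 0],
])

```text
t: 16.15
eef_pos: [0.472, -0.0833, 0.1104]
ee_rot: [3.142, -0.0, -0.203]
force: [-1.3, 1.3, -5.5]
width: 0.022
```

Call:
drive_tool([
  [0, 0, 0.0125, 0, 0, 0],
  [0, 0, 0, 0, 0, 0],
  [0, 0, 0, 0, 0, 0],
])

```text
t: 16.52
eef_pos: [0.4721, -0.0833, 0.1109]
ee_rot: [-3.142, -0.0, -0.203]
force: [-1.6, 0.8, -4.5]
width: 0.0216
```

```bash
python3 f.py
```

```text
t 16.725 F [-0.86  0.95 -4.67] Fz [-4.5 -5.  -5.2 -4.9 -3.8] M [0.298 0.571 0.032] z [ 0.472  -0.0833  0.1109] [ 3.142 -0.    -0.203] bal 0.2341 594
```

It is sinking. I raise it 0.5 mm for margin and hold.

Call:
drive_tool([
  [0, 0, 0.0125, 0, 0, 0],
  [0, 0, 0, 0, 0, 0],
  [0, 0, 0, 0, 0, 0],
  [0, 0, 0, 0, 0, 0],
])

```text
t: 17.23
eef_pos: [0.472, -0.0833, 0.1114]
ee_rot: [-3.142, -0.0, -0.203]
force: [0.1, 0.4, -4.8]
width: 0.0215
```

```bash
python3 f.py
```

```text
t 17.425 F [-0.25  0.44 -4.64] Fz [-4.8 -4.5 -4.7 -5.  -4.2] M [0.195 0.467 0.022] z [ 0.472  -0.0833  0.1114] [-3.142 -0.    -0.203] bal 0.2243 540
```

Sinking at about 14 mm/s with about 3.3 N on the bar. Holding.

Call:
drive_tool([
  [0, 0, 0, 0, 0, 0],
  [0, 0, 0, 0, 0, 0],
  [0, 0, 0, 0, 0, 0],
  [0, 0, 0, 0, 0, 0],
  [0, 0, 0, 0, 0, 0],
])

```text
t: 18.05
eef_pos: [0.472, -0.0833, 0.1114]
ee_rot: [-3.142, -0.0, -0.203]
force: [-0.8, 1.3, -4.4]
width: 0.0218
```

Call:
drive_tool([
  [0, 0, 0, 0, 0, 0],
  [0, 0, 0, 0, 0, 0],
  [0, 0, 0, 0, 0, 0],
  [0, 0, 0, 0, 0, 0],
  [0, 0, 0, 0, 0, 0],
])

```text
t: 18.68
eef_pos: [0.472, -0.0833, 0.1114]
ee_rot: [3.142, -0.0, -0.203]
force: [-0.2, 0.1, -4.2]
width: 0.0217
```

```bash
python3 f.py
```

```text
t 18.875 F [-0.15  0.59 -4.77] Fz [-4.2 -5.  -5.2 -4.4 -5. ] M [0.228 0.323 0.039] z [ 0.472  -0.0833  0.1114] [-3.142 -0.    -0.203] bal 0.2026 458
```

Call:
drive_tool([
  [0, 0, 0, 0, 0, 0],
  [0, 0, 0, 0, 0, 0],
  [0, 0, 0, 0, 0, 0],
  [0, 0, 0, 0, 0, 0],
  [0, 0, 0, 0, 0, 0],
])

```text
t: 19.5
eef_pos: [0.472, -0.0833, 0.1114]
ee_rot: [3.142, -0.0, -0.203]
force: [0.4, -0.0, -4.0]
width: 0.0219
```

Call:
drive_tool([
  [0, 0, 0, 0, 0, 0],
  [0, 0, 0, 0, 0, 0],
  [0, 0, 0, 0, 0, 0],
  [0, 0, 0, 0, 0, 0],
  [0, 0, 0, 0, 0, 0],
])

```text
t: 20.12
eef_pos: [0.472, -0.0833, 0.1114]
ee_rot: [-3.142, -0.0, -0.203]
force: [0.0, -0.2, -5.0]
width: 0.0219
```

Call:
drive_tool([
  [0, 0, 0, 0, 0, 0],
  [0, 0, 0, 0, 0, 0],
  [0, 0, 0, 0, 0, 0],
  [0, 0, 0, 0, 0, 0],
  [0, 0, 0, 0, 0, 0],
])

```text
t: 20.75
eef_pos: [0.4719, -0.0833, 0.1114]
ee_rot: [3.142, 0.0, -0.203]
force: [0.3, 0.6, -5.2]
width: 0.0214
```

Call:
drive_tool([
  [0, 0, 0, 0, 0, 0],
  [0, 0, 0, 0, 0, 0],
  [0, 0, 0, 0, 0, 0],
  [0, 0, 0, 0, 0, 0],
  [0, 0, 0, 0, 0, 0],
])

```text
t: 21.38
eef_pos: [0.472, -0.0833, 0.1113]
ee_rot: [3.142, 0.0, -0.203]
force: [-0.1, 0.8, -4.5]
width: 0.0219
```

```bash
python3 f.py
cat > post.py <<'E'
from h import *
c=arm.get_calibration('top'); im,d=arm.grab_frame('top'); C=cloud(d,c)
r=arm.cut_out('post','top'); print(len(r))
P=C[r[0]['pixels']&(d>0)]; print(np.percentile(P[:,2],[5,25,50,75,95]).round(4))
X=C[...,0]-.6009;Y=C[...,1]+.0213
a=.979*X-.2045*Y; b=.2045*X+.979*Y
for s in (-1,1):
    m=(abs(a)<.02)&(b*s<.21)&(b*s>.14); print('bal end',s,np.percentile(C[m][:,2],90).round(4))
m=(abs(a)>.013)&(abs(a)<.022)&(abs(b)<.11)&(C[...,2]>.13); print('head',m.sum(),np.percentile(C[m][:,2],[10,50,90]).round(4))
E
python3 post.py
```

```text
t 21.575 F [ 0.05  0.11 -4.41] Fz [-4.5 -3.6 -4.8 -4.7 -4.5] M [0.201 0.231 0.03 ] z [ 0.4719 -0.0833  0.1113] [ 3.142  0.    -0.203] bal 0.1952 437
1
[0.146  0.1589 0.1612 0.1647 0.1853]
bal end -1 0.1989
bal end 1 0.1973
head 63 [0.1517 0.1611 0.186 ]
```

Call:
drive_tool([
  [0, 0, 0, 0, 0, 0],
  [0, 0, 0, 0, 0, 0],
  [0, 0, 0, 0, 0, 0],
  [0, 0, 0, 0, 0, 0],
  [0, 0, 0, 0, 0, 0],
])

```text
t: 22.3
eef_pos: [0.4719, -0.0833, 0.1114]
ee_rot: [3.142, -0.0, -0.203]
force: [0.3, 1.1, -4.4]
width: 0.0216
```

Call:
drive_tool([
  [0, 0, 0, 0, 0, 0],
  [0, 0, 0, 0, 0, 0],
  [0, 0, 0, 0, 0, 0],
  [0, 0, 0, 0, 0, 0],
  [0, 0, 0, 0, 0, 0],
])

```text
t: 22.92
eef_pos: [0.472, -0.0833, 0.1114]
ee_rot: [3.142, 0.0, -0.203]
force: [0.1, 1.0, -4.8]
width: 0.0217
```

```bash
python3 post.py; python3 -c "
from h import *
im,d=arm.grab_frame('side'); save('s3',cv2.resize(im[150:300,240:400],None,fx=4,fy=4,interpolation=2))"
```

```text
2
[0.1492 0.1588 0.1615 0.1653 0.1857]
bal end -1 0.1988
bal end 1 0.1972
head 67 [0.1508 0.1594 0.1848]
```

View pics/s3.png

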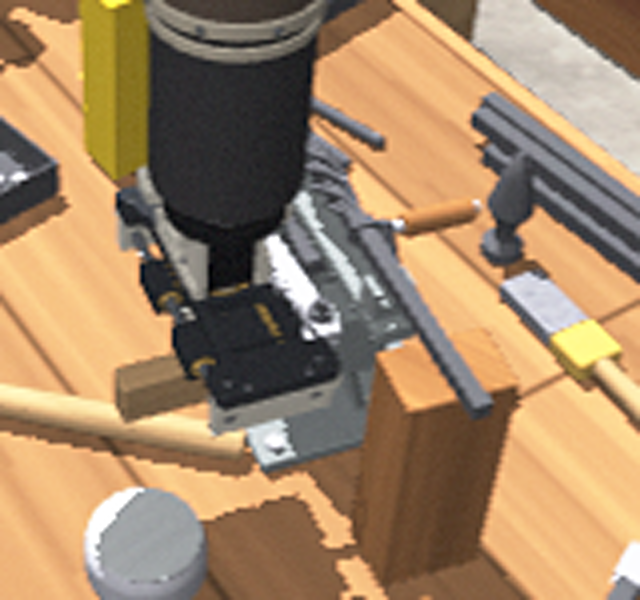

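The baluster lies on block_b at (440,380) and the head has not moved for 1.5 s. Lowering the bar and withdrawing it.

Call:
drive_tool([
  [0, 0.005, -0.1, 0, 0, 0],
  [0, 0.005, -0.15, 0, 0, 0],
  [0, 0.005, -0.15, 0, 0, 0],
  [0, 0.007, -0.2, 0, 0, 0],
  [0, 0, -0.15, 0, 0, 0],
])

```text
t: 23.7
eef_pos: [0.4719, -0.0824, 0.0807]
ee_rot: [3.141, 0.0, -0.203]
force: [0.7, -1.3, -1.3]
width: 0.0219
```

```bash
python3 f.py; python3 post.py
```

```text
t 23.9 F [ 0.2  -0.1  -1.51] Fz [-1.3 -1.8 -1.1 -1.9 -1.5] M [-0.022  0.022  0.008] z [ 0.472  -0.0824  0.0813] [ 3.141  0.    -0.203] bal 0.195 458
1
[0.1543 0.159  0.1609 0.1633 0.1846]
bal end -1 0.1984
bal end 1 0.1975
head 91 [0.1471 0.1585 0.1823]
```

Call:
drive_tool([
  [-0.4, 0.08, 0, 0, 0, 0],
  [-0.45, 0.09, 0, 0, 0, 0],
  [-0.45, 0.09, 0, 0, 0, 0],
  [0, 0, 0.3, 0, 0, 0],
  [0, 0, 0, 0, 0, 0],
])

```text
t: 24.62
eef_pos: [0.4213, -0.0716, 0.0949]
ee_rot: [-3.14, -0.003, -0.202]
force: [0.3, 0.1, -2.5]
width: 0.0216
```

Call:
drive_tool([
  [0, -1, 0, 0, 0, 0.3],
  [0, -1, 0, 0, 0, 0.3],
  [0, -1, 0, 0, 0, 0.3],
  [0, -1, 0, 0, 0, 0.3],
  [0, -1, 0, 0, 0, 0],
])

```text
t: 25.25
eef_pos: [0.4206, -0.2737, 0.0934]
ee_rot: [3.141, -0.001, -0.077]
force: [0.9, 0.5, -1.2]
width: 0.0219
```

Call:
drive_tool([
  [0.5, -0.34, 0, 0, 0, 0],
  [0.42, 0, 0, 0, 0, 0],
  [0, 0, 0, 0, 0, 0],
])

```text
t: 25.62
eef_pos: [0.458, -0.2854, 0.093]
ee_rot: [3.142, 0.0, -0.077]
force: [-0.4, -0.8, -2.0]
width: 0.0219
```

Run:
```python
from h import *
s=arm.get_state(); print(s['eef_pos'].round(4),s['ee_rot'].round(3),s['force'].round(1))
c=arm.get_calibration('wrist'); im,d=arm.grab_frame('wrist'); save('w4',im); C=cloud(d,c)
P=C[(d>0)]; P=P[(P[:,2]>.085)&(P[:,2]<.14)&(abs(P[:,1]+.288)<.02)]
for lo in np.arange(.46,.57,.01):
    q=P[(P[:,0]>=lo)&(P[:,0]<lo+.01)]
    if len(q)>5: print(lo.round(2),len(q),((np.percentile(q[:,1],3)+np.percentile(q[:,1],97))/2).round(4),np.percentile(q[:,2],[50,95]).round(4))
```

```text
[ 0.458  -0.2854  0.093 ] [ 3.142  0.    -0.077] [-0.4 -0.8 -2. ]
0.46 700 -0.2893 [0.1136 0.1391]
0.47 1419 -0.2833 [0.1273 0.1294]
0.48 937 -0.2883 [0.1178 0.1213]
0.49 446 -0.289 [0.1151 0.1164]
0.5 485 -0.29 [0.115  0.1164]
0.51 503 -0.2907 [0.1151 0.1165]
0.52 538 -0.2913 [0.115  0.1165]
0.53 567 -0.292 [0.1149 0.1164]
0.54 359 -0.2927 [0.1149 0.1164]
```

View pics/w4.png

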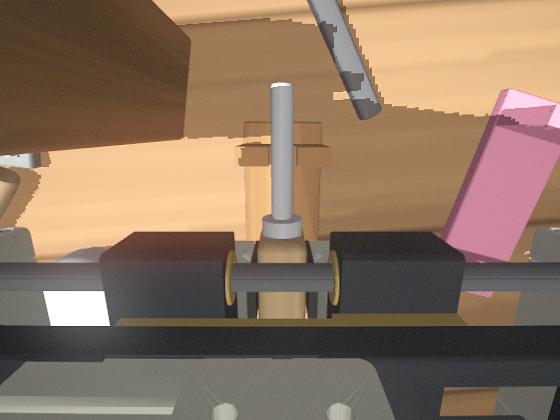

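The bar is level in the grip and lined up over the brown rest, rod at (282,90–215). Lowering to its home height.

Call:
drive_tool([
  [-0.03, -0.015, -0.6, 0, 0, 0],
  [0, 0, -0.4, 0, 0, 0],
  [0, 0, -0.3, 0, 0, 0],
  [0, 0, -0.18, 0, 0, 0],
  [0, 0, 0, 0, 0, 0],
])

```text
t: 26.3
eef_pos: [0.4557, -0.2862, 0.034]
ee_rot: [3.142, 0.0, -0.077]
force: [0.7, -0.0, -0.5]
width: 0.0219
```

Call:
drive_tool([
  [0, 0, 0, 0, 0, 0],
  [0, 0, 0, 0, 0, 0],
  [0, 0, 0, 0, 0, 0],
  [0, 0, 0, 0, 0, 0],
  [0, 0, 0, 0, 0, 0],
], claw=1)

```text
t: 26.92
eef_pos: [0.4556, -0.2862, 0.0342]
ee_rot: [3.142, -0.0, -0.077]
force: [-0.3, 0.6, 0.9]
width: 0.0663
```

Call:
drive_tool([
  [0, 0, 0, 0, 0, 0],
  [0, 0, 0, 0, 0, 0],
  [0, 0, 0.5, 0, 0, 0],
  [0, 0, 1, 0, 0, 0],
  [0, 0, 1, 0, 0, 0],
])

```text
t: 27.55
eef_pos: [0.4552, -0.2861, 0.1351]
ee_rot: [-3.142, 0.001, -0.077]
force: [0.1, -0.4, -0.6]
width: 0.0879
```

Call:
drive_tool([
  [0, 0, 1, 0, 0, 0],
  [0, 0, 1, 0, 0, 0],
  [0, 0, 0.3, 0, 0, 0],
  [0, 0, 0, 0, 0, 0],
])

```text
t: 28.05
eef_pos: [0.4558, -0.2861, 0.2266]
ee_rot: [-3.142, -0.001, -0.077]
force: [-1.1, 0.2, -1.3]
width: 0.0877
```

```bash
python3 post.py
python3 - <<'E'
from h import *
s=arm.get_state(); print(s['t'],s['eef_pos'].round(4),s['width'])
c=arm.get_calibration('wrist'); im,d,_=look('wrist',['rod','rest_seat']); save('w5',im)
P=cloud(d,c)[arm.cut_out('rod','wrist')[0]['pixels']&(d>0)]
for lo in np.arange(.38,.55,.02):
    q=P[(P[:,0]>=lo)&(P[:,0]<lo+.02)]
    if len(q)>5: print(lo.round(2),np.median(q[:,1]).round(4),np.percentile(q[:,2],95).round(4))
print(P.min(0),P.max(0))
im,d,_=look('side',['baluster','block_a','tray','hammer','tin']); save('s5',im)
a=cv2.imread('pics/w5.png');b=cv2.imread('pics/s5.png');cv2.imwrite('pics/both.png',cv2.resize(np.hstack([a,b]),(800,300),interpolation=cv2.INTER_AREA))
E
```

```text
1
[0.152  0.1586 0.1609 0.1642 0.1847]
28.15 [ 0.4549 -0.2859  0.2249] 0.08722310783450027
wrist rod 0.87 [ 0.4328 -0.2836  0.0551] px [280 215]
wrist rest_seat 0.93 [ 0.4359 -0.2848  0.0509] px [281 211]
wrist rest_seat 0.89 [ 0.4379 -0.4576  0.0544] px [437 199]
0.38 -0.282 0.0705
0.4 -0.2829 0.0703
0.42 -0.2849 0.0706
0.44 -0.2869 0.0705
0.46 -0.2881 0.0702
0.48 -0.2896 0.0611
0.5 -0.2914 0.0569
0.52 -0.2924 0.0569
0.54 -0.2937 0.0569
[ 0.3889433  -0.29883489  0.04353103] [ 0.54371688 -0.27125401  0.0713537 ]
side baluster 0.69 [ 0.6011 -0.025   0.1931] px [323 195]
side block_a 0.86 [ 0.6391  0.1517 -0.004 ] px [296 205]
side block_a 0.8 [ 0.5645 -0.1954  0.0011] px [343 286]
side block_a 0.68 [0.6186 0.2723 0.0019] px [273 186]
side tray 0.92 [ 0.4519  0.2974 -0.0029] px [228 199]
side hammer 0.7 [ 0.4118  0.024  -0.0046] px [256 257]
side hammer 0.67 [ 0.4324 -0.2804  0.0029] px [322 332]
side tin 0.67 [ 0.3972 -0.1122 -0.0046] px [276 292]
side tin 0.63 [ 0.5673 -0.1945  0.0008] px [343 285]Traceback (most recent call last):
  File "post.py", line 8, in <module>
    m=(abs(a)<.02)&(b*s<.21)&(b*s>.14); print('bal end',s,np.percentile(C[m][:,2],90).round(4))
                                                          ~~~~~~~~~~~~~^^^^^^^^^^^^^^
    return _quantile_unchecked(
        a, q, axis, out, overwrite_input, method, keepdims, weights)
    return _ureduce(a,
                    func=_quantile_ureduce_func,
    ...<5 lines>...
                    overwrite_input=overwrite_input,
                    method=method)
    r = func(a, **kwargs)
    result = _quantile(arr,
                       quantiles=q,
    ...<2 lines>...
                       out=out,
                       weights=wgt)
    slices_having_nans = np.isnan(arr[-1, ...])
                                  ~~~^^^^^^^^^
IndexError: index -1 is out of bounds for axis 0 with size 0
```

View pics/both.png

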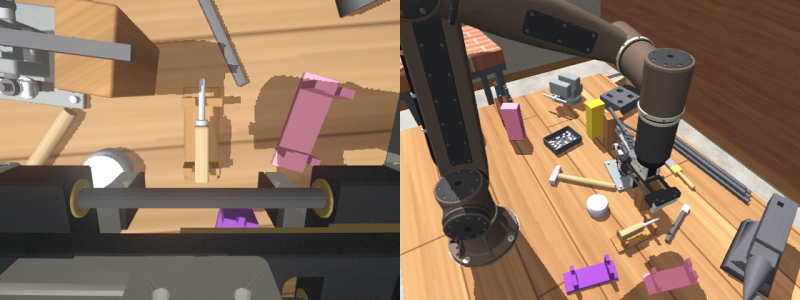

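The bar is back in both forks (left half, about (203,130)) at its old pose. The baluster is on its blocks and the gripper is clear, so I hand in.

```bash
python3 -c "
from station import arm
print(arm.job_done())"
```

```text
the job is handed in; nothing more can be done
None
```

I set the baluster down on both timber blocks with the pawl bar, laid the bar back in its rest and handed the job in at about 28 s of the 72 s allowed. No verdict was reported.

- **Lift:** I slid the bar under the stud and found the foot by feel at TCP height 0.0985 m. I raised the pawl about 12.5 mm until the force dropped and the load began to sink at about 14 mm/s. The bar carried about 3 N while holding, and the highest net force I read was about 6–7 N, counting a sideways force I eased by shifting the bar 0.9 mm.
- **Load:** The baluster's centre reads 191–193 mm above the bench, and its ends measured level on both blocks. The cross head had not moved over the last 1.5 s of the hold. I judged it to be at the bottom from that and from the 6.5 s of holding, because I could not read the post joint directly.
- **Bar:** It lies in both forks within about 2 mm of where it started, level and with the gripper clear.
- **Bystanders:** The blocks, tray, hammer and tin are within measurement noise (about 5 mm) of where they were.
- **Failed check:** The last top-camera check of the baluster's ends stopped with an error, because no top-camera points fell on one end (the arm probably hid it). I relied on the earlier readings and on the last side-camera view instead.

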